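Seat the cuvette carrier on its locating pin

ROBOT

A 6-joint arm with a two-finger parallel gripper is mounted at the origin on a cart in front of the work surface, level with it; the furniture and walls round the work are solid. World frame = base frame: x ahead of the robot, y to its left, z up, the work surface at z = 0. Lengths are in m, angles in rad, forces in N, time in s.
With the tool pointing down it reaches from about 0.275 to 0.75 m from the base axis. Payload 10.2 kg.
Tool frame: the origin (TCP) lies between the finger pads; the fingertips stand 19 mm ahead of it and the grasp point (between the pads) is the TCP; z points along the fingers, y is the line along which they close (so a half turn about z gives the same grasp; the last joint's range is limited). The gripper opens to 85 mm and grips with 20 to 120 N. Pads are 22 mm wide; open, the fingers measure 114 mm over their backs; the gripper's body (76 mm by 85 mm) begins 54 mm behind the grasp point. The pads swing forward as they close: fully open they stand 13 mm farther back than shut.
Start: joints at [1.08, 0.313, 1.498, -0, 1.331, -0.223], TCP at [0.139, 0.506, 0.222] pointing down, gripper open.
Joint ranges: [-2.94, 2.94], [-0.97, 2.17], [0.19, 2.56], [-1.23, 4.37], [0.02, 3.11], [-2.88, 2.88]. Speed limits (rad/s): [2.39, 2.39, 3.01, 3.14, 3.14, 3.14].

INTERFACE

Orientations are given as a 3x3 rotation matrix whose columns are the frame's x, y, z axes.
In Python, from rig import sense, capture, camera_model, close_job gives the robot as it stands. The module is installed in compiled form; this text tells all that it offers.
- The arm moves only by the tool arm_command, never from a script. Its argument "series" is a list of rows, each an object of numbers: "x", "y", "z": the shift along the tool's x, y, z in mm; "wx", "wy", "wz": the turn, a rotation vector about the tool's x, y, z in rad; "grip": the opening, from 0 (shut) to 1 (fully open). A call has exactly 10 rows; each row is the pose to reach, as a shift and turn from the pose commanded when the call began, along the tool's axes at that moment; what a row does not reach only later rows make up. A row lasts 1/12 s, in which the tool goes at most 41.7 mm and 7.16 degrees, less where a joint would pass 70% of its speed; a pose out of reach is approached as far as the arm can. A call with a gripper value outside its range is refused whole. The fingers move at their own pace and stop on an object; "force" is the grip in N (left out, the last holds). Time passes only in rows, so rows that repeat a pose let the fingers close, or fill a call up. It gives the time, the measured TCP pose, the force, the opening and the grip force at its end, in the units of the state.
- sense(): the state, without advancing time (a new reading comes with each control period).
- capture(name): name is "scene" or "top"; returns (picture, depth): 384x512x3 uint8, blue, green, red; 384x512 float32, m along the optical axis (not along the pixel's ray), 0 where there is no reading.
- camera_model(name): a dict with "fx", "fy", "cx", "cy" (pixels), "world_to_cam" (4x4, takes a point from world to camera coordinates). Camera axes: x right, y up, looking along -z (the intrinsics and any distortion apply to the point x, -y, -z); pixel columns grow to the right and rows downward; lengths in m; the calibration is good to about 2 mm. A picture is of the moment at which its call begins. camera_model takes no time and is no camera call.
- close_job(): hands the job in; it is judged then, once.
The state is a dict: "time_s": time; "joint_pos": joint angles; "qvel": joint speeds; "joint_torque": joint torques, N m; "ee_pos": TCP position; "orientation": TCP orientation; "wrist_force": force on the tool from outside, world axes, zero at the start; "wrist_torque": the same for the moment, N m; "width": finger opening in m; "grip_force": force on a finger pad.
Only numpy, scipy, OpenCV 4.12 (cv2) and the standard library are available. Lean on these libraries where they do the work, as an engineer would, in place of code of your own. Each camera call takes 0.05 s, during which the arm holds its last target. There are 200 camera calls.

TASK

Pick up the aluminium cuvette carrier by its bridge handle, set it on the grey stage plate lengthwise with the slot, and with light pressure nudge it along the slot until its middle hole drops over the locating pin and it lies fully down, flat and square on the stage; then let go. The pin is clamped somewhere along the slot, so feel for it and do not force the carrier down. Leave the dropper bottle, petri dish, timer and small beaker where they are.

Things in the scene. Friction and masses are not known exactly. Their poses are not given: they have to be found in the camera images.
- carrier: loose aluminium block, 104 x 60 x 14 mm (x, y, z), about 0.22 kg, on the bench. Origin: centre of its underside, on the axis of the middle hole (round, vertical, 12 mm wide, right through the block). Four square 13.5 mm wells at x = +-38, y = +-14 mm are for cuvettes, not the pin. Own x is the long axis, z up; half a turn about z gives the same shape.
- bar (a point): middle of the carrier's black handle bar, straight above its middle hole, 56 mm above its underside; axes as the carrier's. The bar is 64 mm long (x), 12 mm wide (y), 12 mm high, on two steel posts 8 mm thick at x = +-25 mm, with 36 mm free height between block and bar.
- stage: fixed grey plate lying on the bench, 150 x 100 x 12 mm (x, y, z) with a screw in each corner; its top is flat. Origin: centre of its underside. Its x axis is the long axis and runs along the slot.
- slot (a point): middle of the black slot mark in the stage's top face, 12 mm above the bench, axes as the stage's. The fixed steel pin stands on the slot's centre line (y = 0) anywhere from x = -16 to +16 mm, not measured. It is 10 mm thick and rises 10 mm above the stage's top, its last 1.5 mm tapering to an 8 mm flat nose. Seated, the carrier's underside lies on the stage's top; on the nose, 10 mm higher.
- dropper: bystander: small amber dropper bottle with black top, 29 mm wide, 82 mm high, origin at centre of underside
- petri: bystander: flat round clear dish with lid, 60 mm wide, 16 mm high, origin at centre of underside
- timer: bystander: flat white square countdown timer, 62 x 62 x 19 mm, origin at centre of underside
- beaker: bystander: small glass beaker, 46 mm wide, 57 mm high, origin at centre of underside
Things that resemble listed ones, but are neither listed nor needed, are in the scene too. Leave any blue or purple look-alike of the carrier alone.

How it is judged:
On the way, in this order (a step that is already met when the one before it is completed fails the run):
1. the carrier is lifted clear of the bench (height (world z) of carrier above 0.02 m and contact force between carrier and stage below 0.05 N and contact force between the fingers and carrier above 1 N), for 0.2 s.
2. the carrier is over the slot, above or on the pin (horizontal distance between carrier and slot below 0.035 m and z of carrier in the frame of slot above 0.006 m), for 0.1 s.
At the end, for the whole second after the job is handed in: The carrier is seated over the pin, released and at rest: underside within 2 mm of the stage's top, tilt under 2 degrees, hole within 4 mm of the slot's centre line and 21 mm of its middle, long axis within 8 degrees of the stage's (z of carrier in the frame of slot between -0.002 and 0.002 m and y of carrier in the frame of slot between -0.004 and 0.004 m and x of carrier in the frame of slot between -0.021 and 0.021 m and angle between carrier's own z axis and vertical below 0.035 rad and angle between the x axis of carrier and the x axis of stage, either way round below 0.14 rad and linear speed of carrier below 0.02 m/s); the robot touches nothing.
It fails at once if the carrier is pressed on the stage or its pin with more than 45 N (contact force between carrier and stage above 45 N).
It fails at once if the dropper bottle is moved by more than 15 mm or knocked over (distance of dropper from where it was at the start of the episode above 0.015 m or angle between dropper's own z axis and vertical above 0.3 rad).
It fails at once if the petri dish is moved by more than 15 mm or knocked over (distance of petri from where it was at the start of the episode above 0.015 m or angle between petri's own z axis and vertical above 0.3 rad).
It fails at once if the timer is moved by more than 15 mm or knocked over (distance of timer from where it was at the start of the episode above 0.015 m or angle between timer's own z axis and vertical above 0.3 rad).
It fails at once if the small beaker is moved by more than 15 mm or knocked over (distance of beaker from where it was at the start of the episode above 0.015 m or angle between beaker's own z axis and vertical above 0.3 rad).
It also fails if it takes over 51 s, if anything falls off the work surface, if the arm or the gripper's body presses on something with over 40 N, if the wrist force passes 120 N, or if a joint passes its speed limit or range.

## Working session

There is one attempt and no reset: what is moved stays moved. The work goes in short steps, Python scripts to look and compute and a tool call to move; the robot and the scene stay as the last step left them, time stands still between calls to the robot, and variables do not carry over. Pictures are saved under pics/ and viewed, at most 10 in all, crops included, and the job is handed in when it is done.

Besides the shell and the picture viewer there is one more tool, called after "Emit:" in YAML: its name, and indented under it one key for each argument. arm_command: Moves the arm, as the interface text tells. Its arguments: {"type":"object","properties":{"series":{"type":"array"},"force":{"type":"number"}},"required":["series"]}

```bash
mkdir -p pics; cat > h.py <<'E'
import numpy as np, cv2
from rig import sense, capture, camera_model, close_job
def pts(name, d):
    m=camera_model(name); v,u=np.mgrid[0:384,0:512]
    c=np.stack([(u-m["cx"])/m["fx"]*d,-(v-m["cy"])/m["fy"]*d,-d,np.ones_like(d)],-1)
    return (c@np.linalg.inv(m["world_to_cam"]).T)[...,:3]
E
python3 - <<'E'
from h import *
for n in("top","scene"):
    p,d=capture(n); cv2.imwrite(f"pics/{n}0.png",p); np.save(n+"0.npy",d)
    print({k:(np.round(v,3).tolist() if k=="world_to_cam" else v) for k,v in camera_model(n).items()})
print(sense())
E
```

```text
{'fx': 421.6869883542786, 'fy': 421.6869883542786, 'cx': 254.7581674232269, 'cy': 194.98956943628716, 'world_to_cam': [[-0.015, -1.0, -0.022, -0.025], [0.991, -0.018, 0.133, -0.567], [-0.133, -0.02, 0.991, -1.16], [0.0, 0.0, 0.0, 1.0]]}
{'fx': 432.81242372943547, 'fy': 432.81242372943547, 'cx': 254.44523098342702, 'cy': 195.7282521723008, 'world_to_cam': [[-0.876, -0.482, 0.017, 0.462], [0.292, -0.503, 0.813, -0.245], [-0.383, 0.717, 0.582, -0.758], [0.0, 0.0, 0.0, 1.0]]}
{'time_s': 0.1, 'joint_pos': array([ 1.07959774e+00,  3.13406499e-01,  1.49836251e+00,  3.33334723e-05,
        1.33098001e+00, -2.23415034e-01]), 'qvel': array([-0.00095281, -0.00145632, -0.00303188,  0.00094207, -0.00113742,
       -0.00057682]), 'joint_torque': array([ 2.83940157e-03, -4.12891281e+01, -2.60142839e+01, -1.72602977e-04,
        3.04474903e-03,  2.60228131e-05]), 'ee_pos': array([0.13881022, 0.50607493, 0.2217854 ]), 'orientation': array([[-9.64357543e-01,  2.64601965e-01, -5.73988979e-04],
       [ 2.64602431e-01,  9.64357063e-01, -1.00437279e-03],
       [ 2.87771311e-04, -1.12045336e-03, -9.99999331e-01]]), 'wrist_force': array([0.48868915, 0.30890158, 0.22181458]), 'wrist_torque': array([ 0.00727312,  0.02808559, -0.01738088]), 'grip_force': 0.0, 'width': 0.08551869605386508}
```

View pics/top0.png

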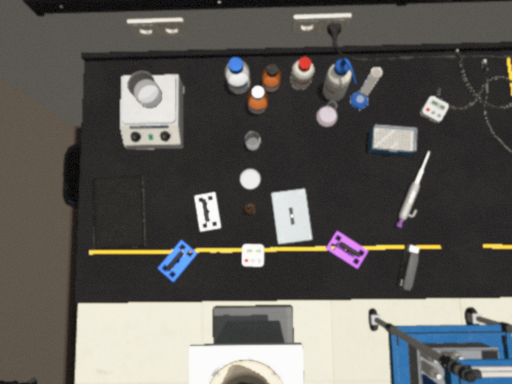

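View pics/scene0.png

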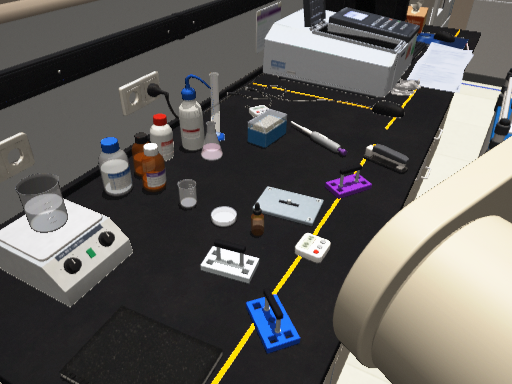

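The top view shows three carrier-shaped things: silver-white (207,211), blue (177,261) and purple (347,250). The silver one is the aluminium carrier; the others are the look-alikes. The stage is at (291,216), dropper (250,209), petri (250,179), timer (253,255) and beaker (252,141). I'll measure the carrier and stage, and confirm with a crop.

```bash
cat >> h.py <<'E'
def ray(name,uv,z):
    m=camera_model(name); uv=np.atleast_2d(uv).astype(float)
    T=np.linalg.inv(m["world_to_cam"])
    r=np.c_[(uv[:,0]-m["cx"])/m["fx"],-(uv[:,1]-m["cy"])/m["fy"],-np.ones(len(uv))]@T[:3,:3].T
    o=T[:3,3]; return o+r*((z-o[2])/r[:,2])[:,None]
def rect(name,mask,z):
    c=max(cv2.findContours(mask.astype(np.uint8),cv2.RETR_EXTERNAL,cv2.CHAIN_APPROX_NONE)[0],key=cv2.contourArea)[:,0]
    w=ray(name,c,z)[:,:2]*1000
    (x,y),s,a=cv2.minAreaRect(w.astype(np.float32)); 
    if s[0]<s[1]: a+=90; s=s[::-1]
    return np.round([x,y,*s,(a+90)%180-90],1)
E
python3 - <<'E'
from h import *
p=cv2.imread("pics/top0.png"); d=np.load("top0.npy"); P=pts("top",d)
g=p.min(2)
def win(m,u0,u1,v0,v1):
    o=np.zeros_like(m); o[v0:v1,u0:u1]=m[v0:v1,u0:u1]; return o
print("carrier",rect("top",win(g>110,188,228,185,238),.014))
print("stage",rect("top",win(g>110,265,320,182,248),.012))
# slot
s=win(g<90,278,306,198,232); vv,uu=np.nonzero(s); print("slot",len(uu),ray("top",[uu.mean(),vv.mean()],.012))
# bar: depth heights
for n,b in dict(carrier=(190,228,185,238),stage=(265,318,182,248)).items():
    Q=P[b[2]:b[3],b[0]:b[1]].reshape(-1,3); print(n,np.percentile(Q[:,2],[5,50,90,99]).round(3))
    if n=="carrier":
        B=Q[(Q[:,2]>.045)&(Q[:,2]<.08)]; print("bar",len(B),B.mean(0).round(4),np.ptp(B,0).round(3), np.linalg.svd(B[:,:2]-B[:,:2].mean(0))[2][0])
for n,(b,z) in dict(dropper=((238,262,198,220),.03),petri=((236,264,165,193),.016),timer=((238,268,240,270),.019),beaker=((240,264,128,155),.03)).items():
    Q=P[b[2]:b[3],b[0]:b[1]].reshape(-1,3); B=Q[(Q[:,2]>.009)]; print(n,len(B),B.mean(0).round(3),B[:,2].max().round(3))
cv2.imwrite("pics/crop0.png",cv2.resize(p[160:280,150:330],None,fx=4.4,fy=4.4,interpolation=cv2.INTER_CUBIC))
E
```

```text
carrier [524.4 104.4 110.2  65.9   9.2]
stage [ 507.8 -137.9  151.7  101.9    6.5]
slot 0 [[nan nan nan]]
carrier [-0.003  0.002  0.016  0.064]
bar 104 [0.5256 0.1047 0.0611] [0.062 0.021 0.013] [-0.9858323  -0.16773393]
stage [-0.003  0.008  0.014  0.017]
dropper 100 [ 0.525 -0.019  0.075] 1.224
petri 339 [ 0.617 -0.02   0.023] 1.224
timer 473 [ 0.399 -0.025  0.03 ] 1.224
beaker 151 [ 0.72  -0.03   0.069] 1.224<stdin>:9: RuntimeWarning: Mean of empty slice.
  ret = ret.dtype.type(ret / rcount)
```

View pics/crop0.png

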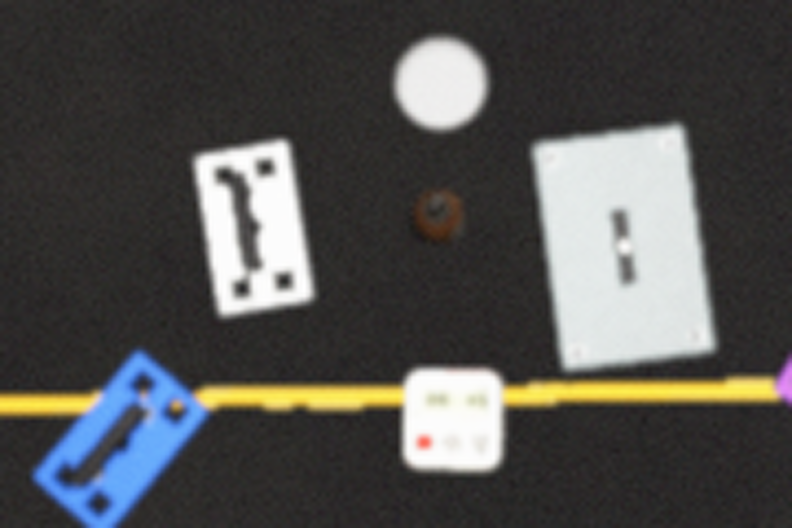

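The crop confirms it: silver block, four wells, black bar at crop (250,225). The slot lies at crop (624,247) with the pin's bright nose at about (625,246). I'll measure those two and work out the first move.

```bash
cat >> h.py <<'E'
def go(target,ang):
    "shift in tool mm and wz for target (m) and long-axis angle deg (mod 180)"
    s=sense(); R=s["orientation"]; a=np.degrees(np.arctan2(R[1,0],R[0,0]))
    da=(ang-a+90)%180-90
    e=R.T@np.array([0,0,-1.]); tilt=np.cross([0,0,1],e)
    print("t",round(s["time_s"],2),"pos",s["ee_pos"].round(4),"ang",round(a,2),"F",s["wrist_force"].round(1),"w",round(s["width"],4),"tilt",tilt.round(4))
    print("shift mm",(R.T@(np.array(target)-s["ee_pos"])*1000).round(1),"wz",round(-np.radians(da),4))
E
python3 - <<'E'
from h import *
p=cv2.imread("pics/top0.png").astype(float); g=p.mean(2)
w=g[192:240,280:306]; vv,uu=np.mgrid[192:240,280:306]
wt=np.clip(140-w,0,None); print("slot",ray("top",[(uu*wt).sum()/wt.sum(),(vv*wt).sum()/wt.sum()],.012).round(4), (uu*wt).sum()/wt.sum(),(vv*wt).sum()/wt.sum())
print(g[207:227,287:297].astype(int))
go([.525,.1045,.16],9.4)
E
```

```text
slot [[ 0.5081 -0.1379  0.012 ]] 291.24790727623946 215.52607855763034
[[227 218 198 185 187 207 222 227 230 230]
 [226 202 156 130 136 182 214 227 230 231]
 [224 197 141 103 117 167 213 228 229 230]
 [229 209 153 108 111 157 211 227 229 231]
 [229 220 166 109 106 149 206 227 230 230]
 [230 223 173 121 106 144 206 227 231 230]
 [232 226 183 137 129 156 205 225 229 230]
 [232 225 192 169 196 203 214 225 229 228]
 [232 224 199 207 235 238 224 222 228 228]
 [232 226 206 209 238 240 223 221 226 226]
 [229 228 214 188 201 203 195 215 227 228]
 [230 231 220 173 137 133 159 207 226 227]
 [230 232 223 175 119 106 141 205 224 228]
 [231 232 223 181 128 103 135 198 225 229]
 [230 230 225 189 135 104 126 185 220 229]
 [232 230 225 190 138 101 118 176 217 228]
 [232 231 226 202 149 118 137 180 216 226]
 [231 231 229 214 177 166 179 206 223 228]
 [230 229 229 222 212 211 220 225 227 228]
 [230 230 231 228 227 226 228 228 228 229]]
t 0.1 pos [0.1388 0.5061 0.2218] ang 164.66 F [0.5 0.3 0.2] w 0.0855 tilt [-0.0011 -0.0003  0.    ]
shift mm [-478.7 -285.    62. ] wz -0.4319
```

Emit:
arm_command:
  series:
    - {"x": -40,"y": -24,"wz": -0.1}
    - {"x": -80,"y": -48,"z": 5,"wz": -0.2}
    - {"x": -120,"y": -72,"z": 10,"wz": -0.3}
    - {"x": -155,"y": -93,"z": 15,"wz": -0.4}
    - {"x": -190,"y": -114,"z": 20,"wz": -0.432}
    - {"x": -225,"y": -135,"z": 25,"wz": -0.432}
    - {"x": -260,"y": -156,"z": 30,"wz": -0.432}
    - {"x": -295,"y": -177,"z": 35,"wz": -0.432}
    - {"x": -330,"y": -198,"z": 40,"wz": -0.432}
    - {"x": -365,"y": -219,"z": 45,"wz": -0.432}

```text
invalid input
```

```bash
python3 -c "
from h import *
go([.525,.1045,.11],9.4)"
```

```text
t 0.1 pos [0.1388 0.5061 0.2218] ang 164.66 F [0.5 0.3 0.2] w 0.0855 tilt [-0.0011 -0.0003  0.    ]
shift mm [-478.7 -284.9  112. ] wz -0.4319
```

Emit:
arm_command:
  series:
    - {"x": -40,"y": -24,"z": 0,"wx": 0,"wy": 0,"wz": -0.1,"grip": 1}
    - {"x": -80,"y": -48,"z": 5,"wx": 0,"wy": 0,"wz": -0.2,"grip": 1}
    - {"x": -120,"y": -72,"z": 10,"wx": 0,"wy": 0,"wz": -0.3,"grip": 1}
    - {"x": -155,"y": -93,"z": 15,"wx": 0,"wy": 0,"wz": -0.4,"grip": 1}
    - {"x": -190,"y": -114,"z": 20,"wx": 0,"wy": 0,"wz": -0.432,"grip": 1}
    - {"x": -225,"y": -135,"z": 25,"wx": 0,"wy": 0,"wz": -0.432,"grip": 1}
    - {"x": -260,"y": -156,"z": 30,"wx": 0,"wy": 0,"wz": -0.432,"grip": 1}
    - {"x": -295,"y": -177,"z": 35,"wx": 0,"wy": 0,"wz": -0.432,"grip": 1}
    - {"x": -330,"y": -198,"z": 40,"wx": 0,"wy": 0,"wz": -0.432,"grip": 1}
    - {"x": -365,"y": -219,"z": 45,"wx": 0,"wy": 0,"wz": -0.432,"grip": 1}

```text
time_s: 0.93
ee_pos: [0.4233, 0.2078, 0.1788]
orientation: [[-0.987, -0.163, -0.0], [-0.163, 0.987, 0.0], [0.0, 0.0, -1.0]]
wrist_force: [0.2, 0.4, 0.3]
width: 0.0852
grip_force: 0.0
```

```bash
python3 -c "
from h import *
go([.525,.1045,.11],9.4)"
```

```text
t 0.93 pos [0.4233 0.2078 0.1788] ang -170.6 F [0.2 0.4 0.3] w 0.0852 tilt [ 0.0001 -0.0002  0.    ]
shift mm [ -83.5 -118.5   68.8] wz -0.0001
```

Emit:
arm_command:
  series:
    - {"x": -19,"y": -27,"z": 10,"wx": 0,"wy": 0,"wz": 0,"grip": 1}
    - {"x": -38,"y": -54,"z": 20,"wx": 0,"wy": 0,"wz": 0,"grip": 1}
    - {"x": -57,"y": -81,"z": 30,"wx": 0,"wy": 0,"wz": 0,"grip": 1}
    - {"x": -75.6,"y": -107.6,"z": 40,"wx": 0,"wy": 0,"wz": 0,"grip": 1}
    - {"x": -75.6,"y": -107.6,"z": 50,"wx": 0,"wy": 0,"wz": 0,"grip": 0.6}
    - {"x": -75.6,"y": -107.6,"z": 60,"wx": 0,"wy": 0,"wz": 0,"grip": 0.6}
    - {"x": -75.6,"y": -107.6,"z": 66.8,"wx": 0,"wy": 0,"wz": 0,"grip": 0.6}
    - {"x": -75.6,"y": -107.6,"z": 66.8,"wx": 0,"wy": 0,"wz": 0,"grip": 0.6}
    - {"x": -75.6,"y": -107.6,"z": 66.8,"wx": 0,"wy": 0,"wz": 0,"grip": 0.6}
    - {"x": -75.6,"y": -107.6,"z": 66.8,"wx": 0,"wy": 0,"wz": 0,"grip": 0.6}

```text
time_s: 1.77
ee_pos: [0.5144, 0.1165, 0.113]
orientation: [[-0.986, -0.165, 0.001], [-0.165, 0.986, 0.0], [-0.001, -0.0, -1.0]]
wrist_force: [0.5, 0.0, 0.1]
width: 0.0512
grip_force: 0.0
```

```bash
python3 -c "
from h import *
go([.525,.1045,.058],9.4)
p,d=capture('scene'); cv2.imwrite('pics/s1.png',cv2.resize(p[200:320,160:320],None,fx=4,fy=4))"
```

```text
t 1.77 pos [0.5144 0.1165 0.113 ] ang -170.53 F [0.5 0.  0.1] w 0.0512 tilt [-0.0001  0.001   0.    ]
shift mm [ -8.4 -13.6  55.1] wz 0.0013
```

View pics/s1.png

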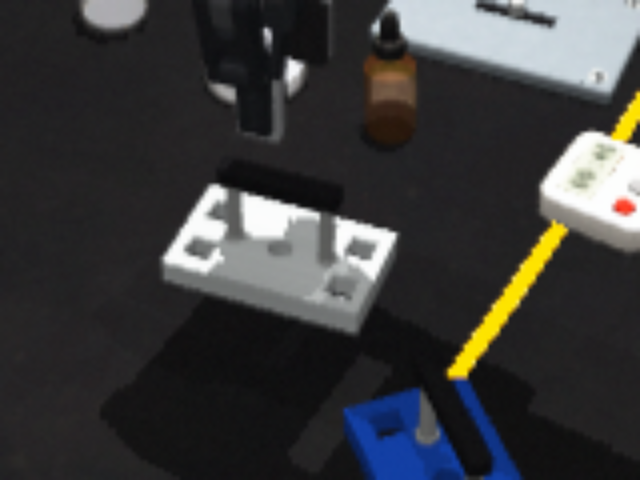

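The carrier is undisturbed, with the bar at crop (280,185) and the gripper above and slightly beyond it, which fits the 16 mm residual. Next I'll centre, descend and grip.

Emit:
arm_command:
  series:
    - {"x": -8.4,"y": -13.6,"z": 0,"wx": 0,"wy": 0,"wz": 0,"grip": 0.6}
    - {"x": -8.4,"y": -13.6,"z": 10,"wx": 0,"wy": 0,"wz": 0,"grip": 0.6}
    - {"x": -8.4,"y": -13.6,"z": 25,"wx": 0,"wy": 0,"wz": 0,"grip": 0.6}
    - {"x": -8.4,"y": -13.6,"z": 40,"wx": 0,"wy": 0,"wz": 0,"grip": 0.6}
    - {"x": -8.4,"y": -13.6,"z": 50,"wx": 0,"wy": 0,"wz": 0,"grip": 0.6}
    - {"x": -8.4,"y": -13.6,"z": 56,"wx": 0,"wy": 0,"wz": 0,"grip": 0.6}
    - {"x": -8.4,"y": -13.6,"z": 56,"wx": 0,"wy": 0,"wz": 0,"grip": 0.6}
    - {"x": -8.4,"y": -13.6,"z": 56,"wx": 0,"wy": 0,"wz": 0,"grip": 0.6}
    - {"x": -8.4,"y": -13.6,"z": 56,"wx": 0,"wy": 0,"wz": 0,"grip": 0.5}
    - {"x": -8.4,"y": -13.6,"z": 56,"wx": 0,"wy": 0,"wz": 0,"grip": 0.4}

```text
time_s: 2.65
ee_pos: [0.5255, 0.1038, 0.0571]
orientation: [[-0.987, -0.164, 0.001], [-0.164, 0.987, -0.0], [-0.001, -0.0, -1.0]]
wrist_force: [-0.6, 0.4, 0.7]
width: 0.0346
grip_force: 0.0
```

```bash
python3 -c "
from h import *
go([.525,.1045,.057],9.4)
p,d=capture('scene'); cv2.imwrite('pics/s2.png',cv2.resize(p[200:320,160:320],None,fx=4,fy=4))"
```

```text
t 2.65 pos [0.5255 0.1038 0.0571] ang -170.59 F [-0.6  0.4  0.7] w 0.0346 tilt [-0.0003  0.0013  0.    ]
shift mm [0.3 0.7 0.1] wz 0.0002
```

View pics/s2.png

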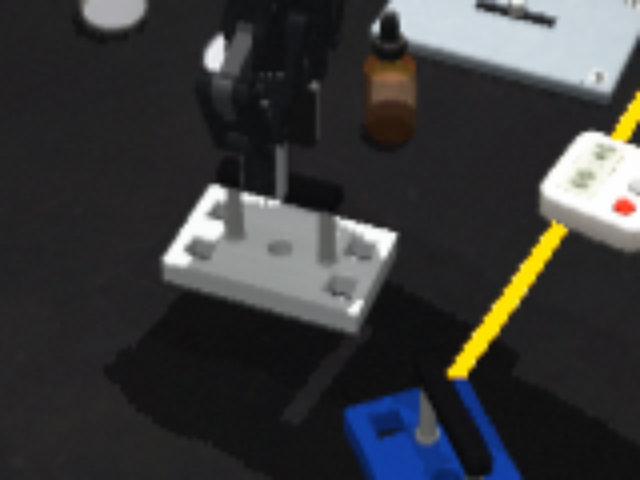

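The fingers straddle the bar at its middle (crop 280,185). Closing, then lifting.

Emit:
arm_command:
  force: 60
  series:
    - {"x": 0,"y": 0,"z": 0,"wx": 0,"wy": 0,"wz": 0,"grip": 0}
    - {"x": 0,"y": 0,"z": 0,"wx": 0,"wy": 0,"wz": 0,"grip": 0}
    - {"x": 0,"y": 0,"z": 0,"wx": 0,"wy": 0,"wz": 0,"grip": 0}
    - {"x": 0,"y": 0,"z": 0,"wx": 0,"wy": 0,"wz": 0,"grip": 0}
    - {"x": 0,"y": 0,"z": 0,"wx": 0,"wy": 0,"wz": 0,"grip": 0}
    - {"x": 0,"y": 0,"z": 0,"wx": 0,"wy": 0,"wz": 0,"grip": 0}
    - {"x": 0,"y": 0,"z": -3,"wx": 0,"wy": 0,"wz": 0,"grip": 0}
    - {"x": 0,"y": 0,"z": -10,"wx": 0,"wy": 0,"wz": 0,"grip": 0}
    - {"x": 0,"y": 0,"z": -20,"wx": 0,"wy": 0,"wz": 0,"grip": 0}
    - {"x": 0,"y": 0,"z": -35,"wx": 0,"wy": 0,"wz": 0,"grip": 0}

```text
time_s: 3.53
ee_pos: [0.5247, 0.1038, 0.0919]
orientation: [[-0.987, -0.163, -0.001], [-0.163, 0.987, 0.0], [0.001, 0.0, -1.0]]
wrist_force: [0.1, -0.2, -0.3]
width: 0.0001
grip_force: 0.0
```

```bash
python3 -c "
from h import *
go([.507,-.1375,.19],6.5); print(sense()['grip_force'])"
```

```text
t 3.53 pos [0.5247 0.1038 0.0919] ang -170.59 F [ 0.1 -0.2 -0.3] w 0.0001 tilt [ 0.0002 -0.0012  0.    ]
shift mm [  57.  -235.1  -98.1] wz 0.0507
0.0
```

The gripper closed on nothing, so I need to look.

```bash
python3 - <<'E'
from h import *
p,d=capture('scene'); P=pts('scene',d); cv2.imwrite('pics/s3.png',cv2.resize(p[170:310,170:310],None,fx=4,fy=4))
q,e=capture('top'); Q=pts('top',e)
for n,X in(('scene',P),('top',Q)):
    B=X.reshape(-1,3); B=B[(abs(B[:,0]-.525)<.05)&(abs(B[:,1]-.1045)<.05)]
    h,ed=np.histogram(B[:,2],np.arange(-.01,.16,.01)); print(n,dict(zip(ed.round(2).tolist(),h.tolist())))
    for lo,hi in((.045,.07),(.01,.02)):
        C=B[(B[:,2]>lo)&(B[:,2]<hi)]
        if len(C): print(lo,len(C),C.mean(0).round(4),C.min(0).round(3),C.max(0).round(3))
E
```

```text
scene {-0.01: 130, 0.0: 546, 0.01: 946, 0.02: 30, 0.03: 32, 0.04: 27, 0.05: 95, 0.06: 136, 0.07: 0, 0.08: 0, 0.09: 0, 0.1: 24, 0.11: 47, 0.12: 56, 0.13: 32, 0.14: 41}
0.045 244 [0.5247 0.1079 0.0592] [0.495 0.096 0.045] [0.557 0.116 0.066]
0.01 946 [0.5238 0.1088 0.0143] [0.475 0.067 0.01 ] [0.575 0.143 0.019]
top {-0.01: 91, 0.0: 110, 0.01: 65, 0.02: 0, 0.03: 0, 0.04: 0, 0.05: 0, 0.06: 0, 0.07: 0, 0.08: 0, 0.09: 0, 0.1: 0, 0.11: 0, 0.12: 0, 0.13: 0, 0.14: 0}
0.01 65 [0.4999 0.0805 0.014 ] [0.478 0.07  0.01 ] [0.53  0.131 0.019]
```

View pics/s3.png

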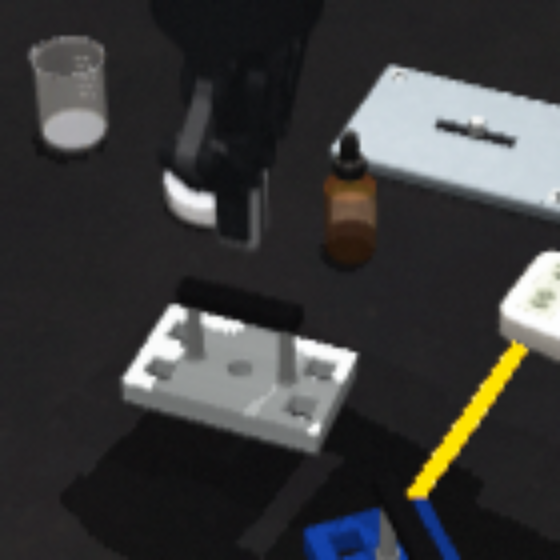

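The carrier hasn't moved (bar at crop (240,300)) and the shut fingertip is at crop (240,245). I'll check where the fingertips really are against the reported TCP.

```bash
python3 - <<'E'
from h import *
p,d=capture('scene'); P=pts('scene',d); s=sense()
m=camera_model('scene')
def proj(X):
    c=m['world_to_cam']@np.append(X,1); return (m['cx']+m['fx']*c[0]/-c[2], m['cy']-m['fy']*c[1]/-c[2])
t=s['ee_pos']; print("tip expected px",proj(t-[0,0,.019]),"tcp px",proj(t), "bar px", proj([.525,.1045,.056]))
for v in range(200,252,3): print(v,[tuple((P[v,u]*1000).astype(int).tolist()) for u in range(220,240,4)])
E
```

```text
tip expected px (np.float64(230.0037606942582), np.float64(238.81628653952458)) tcp px (np.float64(229.8470168389644), np.float64(231.33817852075455)) bar px (np.float64(230.29721621989998), np.float64(245.95848904292447))
200 [(514, 150, 201), (520, 129, 185), (513, 127, 186), (510, 118, 182), (508, 108, 176)]
203 [(513, 152, 196), (526, 119, 170), (518, 119, 172), (511, 118, 175), (515, 96, 159)]
206 [(508, 159, 196), (506, 150, 191), (529, 102, 151), (511, 117, 167), (515, 96, 152)]
209 [(508, 161, 191), (506, 151, 185), (520, 116, 157), (512, 116, 159), (515, 97, 146)]
212 [(511, 156, 180), (505, 152, 180), (509, 134, 166), (512, 116, 152), (597, -37, 16)]
215 [(524, 137, 155), (511, 144, 165), (510, 133, 158), (517, 108, 139), (592, -30, 15)]
218 [(618, -1, 15), (529, 117, 133), (511, 132, 150), (518, 106, 129), (591, -28, 7)]
221 [(611, 8, 16), (529, 117, 125), (522, 114, 127), (517, 107, 124), (591, -28, -1)]
224 [(611, 9, 9), (529, 117, 118), (520, 117, 122), (517, 108, 117), (584, -16, 1)]
227 [(610, 11, 2), (531, 114, 108), (521, 117, 115), (517, 108, 110), (579, -8, 0)]
230 [(604, 20, 1), (597, 15, 1), (589, 10, 1), (581, 5, 0), (573, 2, 1)]
233 [(598, 29, 2), (591, 24, 2), (585, 17, 0), (577, 13, 0), (568, 10, 0)]
236 [(594, 35, 0), (586, 32, 1), (578, 28, 1), (571, 22, 0), (563, 18, 0)]
239 [(589, 43, 0), (580, 41, 1), (186, 642, 632), (565, 31, 0), (559, 26, 0)]
242 [(544, 111, 63), (537, 106, 62), (531, 102, 61), (560, 41, 1), (552, 36, 1)]
245 [(543, 112, 56), (533, 113, 62), (525, 111, 63), (519, 106, 62), (513, 101, 61)]
248 [(564, 82, 14), (564, 67, 3), (526, 110, 54), (518, 108, 56), (510, 107, 59)]
251 [(546, 108, 36), (552, 85, 14), (545, 82, 15), (538, 76, 13), (509, 107, 52)]
```

The scene depth puts the shut fingertips at about z = 0.107, while the reported TCP implies 0.073. The fingers really are some 33 mm higher than the state suggests, so they closed above the bar (top at 0.062). I'll open and go down in stages, checking force and depth each time.

Emit:
arm_command:
  series:
    - {"x": 0,"y": 0,"z": 0,"wx": 0,"wy": 0,"wz": 0,"grip": 0.5}
    - {"x": 0,"y": 0,"z": 0,"wx": 0,"wy": 0,"wz": 0,"grip": 0.5}
    - {"x": 0,"y": 0,"z": 0,"wx": 0,"wy": 0,"wz": 0,"grip": 0.5}
    - {"x": 0,"y": 0,"z": 0,"wx": 0,"wy": 0,"wz": 0,"grip": 0.5}
    - {"x": 0,"y": 0,"z": 15,"wx": 0,"wy": 0,"wz": 0,"grip": 0.5}
    - {"x": 0,"y": 0,"z": 28,"wx": 0,"wy": 0,"wz": 0,"grip": 0.5}
    - {"x": 0,"y": 0,"z": 38,"wx": 0,"wy": 0,"wz": 0,"grip": 0.5}
    - {"x": 0,"y": 0,"z": 45,"wx": 0,"wy": 0,"wz": 0,"grip": 0.5}
    - {"x": 0,"y": 0,"z": 48,"wx": 0,"wy": 0,"wz": 0,"grip": 0.5}
    - {"x": 0,"y": 0,"z": 48,"wx": 0,"wy": 0,"wz": 0,"grip": 0.5}

```text
time_s: 4.52
ee_pos: [0.5248, 0.1038, 0.0429]
orientation: [[-0.987, -0.164, -0.001], [-0.164, 0.987, 0.0], [0.001, 0.0, -1.0]]
wrist_force: [-0.7, 0.1, -0.2]
width: 0.0428
grip_force: 0.0
```

```bash
python3 - <<'E'
from h import *
p,d=capture('scene'); P=pts('scene',d); go([.525,.1045,.030],9.4)
for v in range(225,262,3): print(v,[tuple((P[v,u]*1000).astype(int).tolist()) for u in range(216,240,4)])
cv2.imwrite('pics/s4.png',cv2.resize(p[190:290,170:290],None,fx=5,fy=5))
E
```

```text
t 4.57 pos [0.5251 0.1038 0.0434] ang -170.59 F [ 0.2 -0.   0.6] w 0.0427 tilt [ 0.     -0.0001  0.    ]
shift mm [ 0.   0.7 13.4] wz 0.0001
225 [(515, 164, 155), (509, 161, 156), (525, 123, 122), (595, 0, 5), (507, 125, 131), (525, 80, 92)]
228 [(512, 169, 153), (506, 166, 154), (503, 158, 149), (513, 129, 125), (506, 126, 125), (526, 80, 83)]
231 [(512, 168, 146), (505, 167, 148), (503, 157, 142), (512, 131, 119), (504, 129, 121), (525, 81, 77)]
234 [(517, 162, 132), (507, 164, 139), (503, 158, 136), (511, 133, 114), (532, 84, 68), (524, 82, 70)]
237 [(516, 164, 127), (510, 160, 127), (505, 155, 126), (509, 135, 109), (534, 81, 58), (525, 82, 62)]
240 [(523, 155, 111), (517, 151, 110), (504, 157, 120), (509, 136, 102), (563, 35, 1), (557, 29, 0)]
243 [(522, 157, 105), (514, 155, 107), (505, 156, 113), (513, 130, 88), (522, 102, 62), (551, 38, 1)]
246 [(554, 110, 47), (526, 138, 82), (506, 155, 104), (514, 129, 80), (518, 108, 62), (511, 105, 62)]
249 [(570, 88, 14), (526, 138, 73), (517, 138, 77), (513, 131, 75), (518, 109, 55), (509, 108, 58)]
252 [(568, 91, 9), (525, 140, 68), (520, 134, 66), (513, 131, 66), (535, 81, 16), (529, 75, 14)]
255 [(568, 92, 1), (548, 107, 23), (521, 133, 57), (514, 129, 57), (531, 88, 15), (524, 83, 14)]
258 [(554, 112, 16), (547, 109, 17), (541, 103, 14), (532, 102, 18), (527, 95, 15), (520, 90, 13)]
261 [(551, 117, 13), (543, 115, 15), (536, 111, 15), (532, 102, 9), (525, 98, 10), (516, 97, 13)]
```

View pics/s4.png

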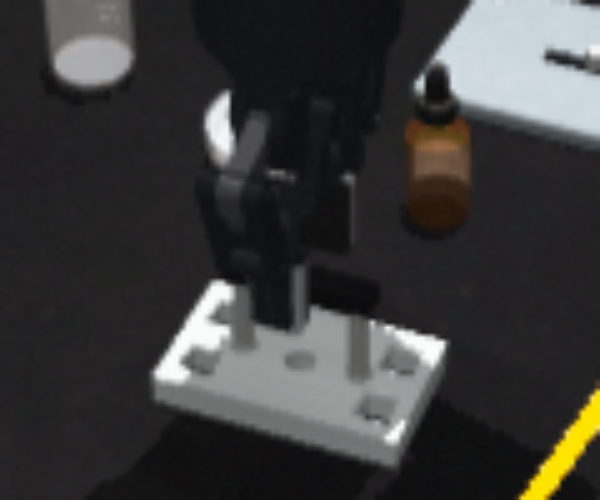

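Here the fingertips straddle the bar (crop 275,320) with their ends level with its lower edge, at about z = 0.056. That confirms the offset, so I'll go 20 mm lower with 22 mm of clearance to the block, then close and lift gently.

Emit:
arm_command:
  force: 60
  series:
    - {"x": 0,"y": 0,"z": 8,"wx": 0,"wy": 0,"wz": 0,"grip": 0.5}
    - {"x": 0,"y": 0,"z": 15,"wx": 0,"wy": 0,"wz": 0,"grip": 0.5}
    - {"x": 0,"y": 0,"z": 20,"wx": 0,"wy": 0,"wz": 0,"grip": 0.5}
    - {"x": 0,"y": 0,"z": 20,"wx": 0,"wy": 0,"wz": 0,"grip": 0.5}
    - {"x": 0,"y": 0,"z": 20,"wx": 0,"wy": 0,"wz": 0,"grip": 0}
    - {"x": 0,"y": 0,"z": 20,"wx": 0,"wy": 0,"wz": 0,"grip": 0}
    - {"x": 0,"y": 0,"z": 20,"wx": 0,"wy": 0,"wz": 0,"grip": 0}
    - {"x": 0,"y": 0,"z": 20,"wx": 0,"wy": 0,"wz": 0,"grip": 0}
    - {"x": 0,"y": 0,"z": 20,"wx": 0,"wy": 0,"wz": 0,"grip": 0}
    - {"x": 0,"y": 0,"z": 20,"wx": 0,"wy": 0,"wz": 0,"grip": 0}

```text
time_s: 5.4
ee_pos: [0.5252, 0.1039, 0.0236]
orientation: [[-0.987, -0.163, 0.0], [-0.163, 0.987, 0.0], [-0.0, 0.0, -1.0]]
wrist_force: [1.1, 0.7, 1.0]
width: 0.0112
grip_force: 58.7
```

The grip is on the bar: width 11 mm, 59 N. The carrier's underside is therefore at reading − 0.0236. Lifting.

Emit:
arm_command:
  series:
    - {"x": 0,"y": 0,"z": -3,"wx": 0,"wy": 0,"wz": 0,"grip": 0}
    - {"x": 0,"y": 0,"z": -8,"wx": 0,"wy": 0,"wz": 0,"grip": 0}
    - {"x": 0,"y": 0,"z": -16,"wx": 0,"wy": 0,"wz": 0,"grip": 0}
    - {"x": 0,"y": 0,"z": -30,"wx": 0,"wy": 0,"wz": 0,"grip": 0}
    - {"x": 0,"y": 0,"z": -46,"wx": 0,"wy": 0,"wz": 0,"grip": 0}
    - {"x": 0,"y": 0,"z": -62,"wx": 0,"wy": 0,"wz": 0,"grip": 0}
    - {"x": 0,"y": 0,"z": -80,"wx": 0,"wy": 0,"wz": 0,"grip": 0}
    - {"x": 0,"y": 0,"z": -98,"wx": 0,"wy": 0,"wz": 0,"grip": 0}
    - {"x": 0,"y": 0,"z": -112,"wx": 0,"wy": 0,"wz": 0,"grip": 0}
    - {"x": 0,"y": 0,"z": -120,"wx": 0,"wy": 0,"wz": 0,"grip": 0}

```text
time_s: 6.23
ee_pos: [0.5256, 0.1037, 0.1457]
orientation: [[-0.987, -0.163, 0.003], [-0.163, 0.987, -0.0], [-0.003, -0.001, -1.0]]
wrist_force: [-0.1, -0.6, -3.1]
width: 0.0108
grip_force: 58.5
```

```bash
python3 - <<'E'
from h import *
go([.5075,-.1375,.15],6.7); print(sense()['grip_force'])
E
```

```text
t 6.23 pos [0.5256 0.1037 0.1457] ang -170.59 F [-0.1 -0.6 -3.1] w 0.0108 tilt [-0.0006  0.0028  0.    ]
shift mm [  57.3 -235.    -4.3] wz 0.0473
58.503761887550354
```

Emit:
arm_command:
  series:
    - {"x": 3,"y": -10,"z": -2,"wx": 0,"wy": 0,"wz": 0.0,"grip": 0}
    - {"x": 8,"y": -30,"z": -4,"wx": 0,"wy": 0,"wz": 0.01,"grip": 0}
    - {"x": 15,"y": -60,"z": -4,"wx": 0,"wy": 0,"wz": 0.02,"grip": 0}
    - {"x": 23,"y": -95,"z": -4,"wx": 0,"wy": 0,"wz": 0.03,"grip": 0}
    - {"x": 32,"y": -130,"z": -4,"wx": 0,"wy": 0,"wz": 0.04,"grip": 0}
    - {"x": 40,"y": -165,"z": -4,"wx": 0,"wy": 0,"wz": 0.047,"grip": 0}
    - {"x": 48,"y": -195,"z": -4,"wx": 0,"wy": 0,"wz": 0.047,"grip": 0}
    - {"x": 54,"y": -220,"z": -4,"wx": 0,"wy": 0,"wz": 0.047,"grip": 0}
    - {"x": 57.3,"y": -235,"z": -4,"wx": 0,"wy": 0,"wz": 0.047,"grip": 0}
    - {"x": 57.3,"y": -235,"z": -4,"wx": 0,"wy": 0,"wz": 0.047,"grip": 0}

```text
time_s: 7.07
ee_pos: [0.506, -0.1407, 0.1466]
orientation: [[-0.994, -0.113, -0.001], [-0.113, 0.994, -0.0], [0.001, -0.0, -1.0]]
wrist_force: [0.9, 0.9, -2.2]
width: 0.0115
grip_force: 58.7
```

```bash
python3 - <<'E'
from h import *
go([.5075,-.1375,.065],6.7)
E
```

```text
t 7.07 pos [ 0.506  -0.1407  0.1466] ang -173.49 F [ 0.9  0.9 -2.2] w 0.0115 tilt [-0.0001 -0.0013  0.    ]
shift mm [-2.   3.  81.6] wz -0.0033
```

Emit:
arm_command:
  series:
    - {"x": -1,"y": 1.5,"z": 8,"wx": 0,"wy": 0,"wz": -0.003,"grip": 0}
    - {"x": -2,"y": 3,"z": 20,"wx": 0,"wy": 0,"wz": -0.003,"grip": 0}
    - {"x": -2,"y": 3,"z": 35,"wx": 0,"wy": 0,"wz": -0.003,"grip": 0}
    - {"x": -2,"y": 3,"z": 50,"wx": 0,"wy": 0,"wz": -0.003,"grip": 0}
    - {"x": -2,"y": 3,"z": 64,"wx": 0,"wy": 0,"wz": -0.003,"grip": 0}
    - {"x": -2,"y": 3,"z": 75,"wx": 0,"wy": 0,"wz": -0.003,"grip": 0}
    - {"x": -2,"y": 3,"z": 83,"wx": 0,"wy": 0,"wz": -0.003,"grip": 0}
    - {"x": -2,"y": 3,"z": 88,"wx": 0,"wy": 0,"wz": -0.003,"grip": 0}
    - {"x": -2,"y": 3,"z": 88,"wx": 0,"wy": 0,"wz": -0.003,"grip": 0}
    - {"x": -2,"y": 3,"z": 88,"wx": 0,"wy": 0,"wz": -0.003,"grip": 0}

```text
time_s: 7.9
ee_pos: [0.5087, -0.1341, 0.0596]
orientation: [[-0.993, -0.12, 0.0], [-0.12, 0.993, -0.0], [-0.0, -0.0, -1.0]]
wrist_force: [0.5, -0.4, -3.3]
width: 0.0108
grip_force: 58.6
```

```bash
python3 - <<'E'
from h import *
go([.5075,-.1375,.058],6.7)
p,d=capture('top'); q,e=capture('scene')
cv2.imwrite('pics/t5.png',p); cv2.imwrite('pics/sc5.png',q); np.save('t5.npy',d)
a=cv2.resize(p[180:255,255:330],None,fx=5.2,fy=5.2,interpolation=cv2.INTER_CUBIC)
b=cv2.resize(q[150:270,220:340],(390,390),interpolation=cv2.INTER_CUBIC)
cv2.imwrite('pics/v5.png',np.hstack([a,b]))
E
```

```text
t 7.9 pos [ 0.5087 -0.1341  0.0596] ang -173.1 F [ 0.5 -0.4 -3.3] w 0.0108 tilt [-0.0002  0.0003  0.    ]
shift mm [ 1.6 -3.2  1.6] wz 0.0035
```

View pics/v5.png

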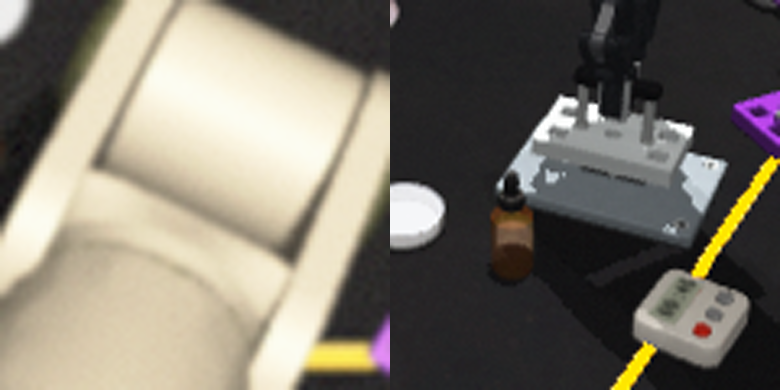

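The top view is blocked by the arm. In the scene view the carrier hangs level over the slot, whose near part shows at right-panel (620,172). I'll measure carrier against stage in the scene camera alone, so its bias cancels.

```bash
python3 - <<'E'
from h import *
p0=cv2.imread('pics/scene0.png'); d0=np.load('scene0.npy'); q=cv2.imread('pics/sc5.png')
P0=pts('scene',d0)
_,d=capture('scene'); P=pts('scene',d)
box=lambda X:(abs(X[...,0]-.507)<.1)&(abs(X[...,1]+.135)<.085)
g0=p0.min(2)
k=np.ones((7,7),np.uint8); cl=lambda m:cv2.morphologyEx(m.astype(np.uint8),cv2.MORPH_CLOSE,k)
m0=box(P0)&(P0[...,2]>.006)&(g0>70)&(P0[...,2]<.03)
st=rect('scene',cl(m0),.012); print('stage scene',st)
Z=P[box(P)&(P[...,2]>.04)&(P[...,2]<.058)&(q.min(2)>90)][:,2]; print('carrier top z',np.percentile(Z,[10,50,90]).round(4))
for zt in (.050,):
    m=box(P)&(abs(P[...,2]-zt)<.006)&(q.min(2)>60)
    ca=rect('scene',cl(m),zt); print('carrier scene',ca)
    a=np.radians(6.6); R=np.array([[np.cos(a),np.sin(a)],[-np.sin(a),np.cos(a)]])
    print('offset in slot frame', (R@(ca[:2]-st[:2])).round(1))
# pin & slot in scene0
v,u=np.mgrid[0:384,0:512]; X=ray('scene',np.c_[u.ravel(),v.ravel()],.012).reshape(384,512,3)
loc=(X[...,:2]*1000-st[:2])@R.T
near=(abs(loc[...,0])<32)&(abs(loc[...,1])<14)
dk=near&(g0<110); print('slot ext x',np.percentile(loc[dk][:,0],[0,2,50,98,100]).round(1),'y',np.percentile(loc[dk][:,1],[2,50,98]).round(1))
X=ray('scene',np.c_[u.ravel(),v.ravel()],.022).reshape(384,512,3); l2=(X[...,:2]*1000-st[:2])@R.T
br=near&(g0>np.percentile(g0[near],97)); print('bright',[(int(b),int(a),l2[a,b].round(1).tolist(),int(g0[a,b])) for a,b in np.argwhere(br)])
E
```

```text
stage scene [ 508.7 -133.6  149.8  105.6    6.4]
carrier top z [0.0432 0.0507 0.0525]
carrier scene [ 509.6 -130.1  105.8   70.     6.8]
offset in slot frame [1.3 3.4]
slot ext x [-23.5 -22.6   0.   23.9  25.2] y [-10.   -4.2  -0.3]
bright [(285, 205, [1.3, 20.2], 206), (285, 206, [0.1, 23.9], 206), (292, 208, [-17.5, 24.7], 206)]
```

Allowing for the visible side faces, the carrier is 2–4 mm too far to +y, matching the reported 3.8 mm. The pin in the first top image, px (291,215), is within about 1.5 mm of the slot's middle. I'll correct laterally, drop to just above the nose, and ease the grip so that it limits the force.

Emit:
arm_command:
  force: 35
  series:
    - {"x": 0.8,"y": -1.5,"z": 2,"wx": 0,"wy": 0,"wz": 0.003,"grip": 0}
    - {"x": 1.5,"y": -2.7,"z": 4,"wx": 0,"wy": 0,"wz": 0.003,"grip": 0}
    - {"x": 1.5,"y": -2.7,"z": 6,"wx": 0,"wy": 0,"wz": 0.003,"grip": 0}
    - {"x": 1.5,"y": -2.7,"z": 8,"wx": 0,"wy": 0,"wz": 0.003,"grip": 0}
    - {"x": 1.5,"y": -2.7,"z": 9.6,"wx": 0,"wy": 0,"wz": 0.003,"grip": 0}
    - {"x": 1.5,"y": -2.7,"z": 9.6,"wx": 0,"wy": 0,"wz": 0.003,"grip": 0}
    - {"x": 1.5,"y": -2.7,"z": 9.6,"wx": 0,"wy": 0,"wz": 0.003,"grip": 0}
    - {"x": 1.5,"y": -2.7,"z": 9.6,"wx": 0,"wy": 0,"wz": 0.003,"grip": 0}
    - {"x": 1.5,"y": -2.7,"z": 9.6,"wx": 0,"wy": 0,"wz": 0.003,"grip": 0}
    - {"x": 1.5,"y": -2.7,"z": 9.6,"wx": 0,"wy": 0,"wz": 0.003,"grip": 0}

```text
time_s: 8.88
ee_pos: [0.5075, -0.1371, 0.0499]
orientation: [[-0.993, -0.117, 0.0], [-0.117, 0.993, -0.0], [-0.0, -0.0, -1.0]]
wrist_force: [-0.5, -0.3, -1.7]
width: 0.0112
grip_force: 58.7
```

```bash
python3 -c "
from h import *
go([.5075,-.137,.046],6.7)"
```

```text
t 8.88 pos [ 0.5075 -0.1371  0.0499] ang -173.28 F [-0.5 -0.3 -1.7] w 0.0112 tilt [-0.0001  0.0002  0.    ]
shift mm [-0.   0.1  3.9] wz 0.0003
```

Emit:
arm_command:
  series:
    - {"x": 0,"y": 0,"z": 1,"wx": 0,"wy": 0,"wz": 0,"grip": 0}
    - {"x": 0,"y": 0,"z": 2,"wx": 0,"wy": 0,"wz": 0,"grip": 0}
    - {"x": 0,"y": 0,"z": 3,"wx": 0,"wy": 0,"wz": 0,"grip": 0}
    - {"x": 0,"y": 0,"z": 3.5,"wx": 0,"wy": 0,"wz": 0,"grip": 0}
    - {"x": 0,"y": 0,"z": 4,"wx": 0,"wy": 0,"wz": 0,"grip": 0}
    - {"x": 0,"y": 0,"z": 4.5,"wx": 0,"wy": 0,"wz": 0,"grip": 0}
    - {"x": 0,"y": 0,"z": 5,"wx": 0,"wy": 0,"wz": 0,"grip": 0}
    - {"x": 0,"y": 0,"z": 5,"wx": 0,"wy": 0,"wz": 0,"grip": 0}
    - {"x": 0,"y": 0,"z": 5,"wx": 0,"wy": 0,"wz": 0,"grip": 0}
    - {"x": 0,"y": 0,"z": 5,"wx": 0,"wy": 0,"wz": 0,"grip": 0}

```text
time_s: 9.72
ee_pos: [0.5074, -0.1371, 0.0448]
orientation: [[-0.993, -0.117, 0.0], [-0.117, 0.993, -0.0], [-0.0, -0.0, -1.0]]
wrist_force: [0.3, 0.8, -2.5]
width: 0.0112
grip_force: 58.7
```

Emit:
arm_command:
  series:
    - {"x": 0,"y": 0,"z": 0.2,"wx": 0,"wy": 0,"wz": 0,"grip": 0}
    - {"x": 0,"y": 0,"z": 0.4,"wx": 0,"wy": 0,"wz": 0,"grip": 0}
    - {"x": 0,"y": 0,"z": 0.6,"wx": 0,"wy": 0,"wz": 0,"grip": 0}
    - {"x": 0,"y": 0,"z": 0.8,"wx": 0,"wy": 0,"wz": 0,"grip": 0}
    - {"x": 0,"y": 0,"z": 1,"wx": 0,"wy": 0,"wz": 0,"grip": 0}
    - {"x": 0,"y": 0,"z": 1.2,"wx": 0,"wy": 0,"wz": 0,"grip": 0}
    - {"x": 0,"y": 0,"z": 1.4,"wx": 0,"wy": 0,"wz": 0,"grip": 0}
    - {"x": 0,"y": 0,"z": 1.5,"wx": 0,"wy": 0,"wz": 0,"grip": 0}
    - {"x": 0,"y": 0,"z": 1.5,"wx": 0,"wy": 0,"wz": 0,"grip": 0}
    - {"x": 0,"y": 0,"z": 1.5,"wx": 0,"wy": 0,"wz": 0,"grip": 0}

```text
time_s: 10.55
ee_pos: [0.5074, -0.1371, 0.0433]
orientation: [[-0.993, -0.117, -0.0], [-0.117, 0.993, 0.0], [0.0, 0.0, -1.0]]
wrist_force: [-0.3, 0.4, -2.5]
width: 0.0108
grip_force: 58.7
```

Still free, so the nose may already be in the hole. Another 1.5 mm, slowly.

Emit:
arm_command:
  series:
    - {"x": 0,"y": 0,"z": 0.2,"wx": 0,"wy": 0,"wz": 0,"grip": 0}
    - {"x": 0,"y": 0,"z": 0.4,"wx": 0,"wy": 0,"wz": 0,"grip": 0}
    - {"x": 0,"y": 0,"z": 0.6,"wx": 0,"wy": 0,"wz": 0,"grip": 0}
    - {"x": 0,"y": 0,"z": 0.8,"wx": 0,"wy": 0,"wz": 0,"grip": 0}
    - {"x": 0,"y": 0,"z": 1,"wx": 0,"wy": 0,"wz": 0,"grip": 0}
    - {"x": 0,"y": 0,"z": 1.2,"wx": 0,"wy": 0,"wz": 0,"grip": 0}
    - {"x": 0,"y": 0,"z": 1.4,"wx": 0,"wy": 0,"wz": 0,"grip": 0}
    - {"x": 0,"y": 0,"z": 1.5,"wx": 0,"wy": 0,"wz": 0,"grip": 0}
    - {"x": 0,"y": 0,"z": 1.5,"wx": 0,"wy": 0,"wz": 0,"grip": 0}
    - {"x": 0,"y": 0,"z": 1.5,"wx": 0,"wy": 0,"wz": 0,"grip": 0}

```text
time_s: 11.38
ee_pos: [0.5074, -0.1371, 0.0418]
orientation: [[-0.993, -0.117, 0.0], [-0.117, 0.993, -0.0], [-0.0, -0.0, -1.0]]
wrist_force: [0.7, -0.2, -2.6]
width: 0.0106
grip_force: 58.7
```

Emit:
arm_command:
  series:
    - {"x": 0,"y": 0,"z": 0.3,"wx": 0,"wy": 0,"wz": 0,"grip": 0}
    - {"x": 0,"y": 0,"z": 0.6,"wx": 0,"wy": 0,"wz": 0,"grip": 0}
    - {"x": 0,"y": 0,"z": 1,"wx": 0,"wy": 0,"wz": 0,"grip": 0}
    - {"x": 0,"y": 0,"z": 1.3,"wx": 0,"wy": 0,"wz": 0,"grip": 0}
    - {"x": 0,"y": 0,"z": 1.6,"wx": 0,"wy": 0,"wz": 0,"grip": 0}
    - {"x": 0,"y": 0,"z": 2,"wx": 0,"wy": 0,"wz": 0,"grip": 0}
    - {"x": 0,"y": 0,"z": 2.3,"wx": 0,"wy": 0,"wz": 0,"grip": 0}
    - {"x": 0,"y": 0,"z": 2.6,"wx": 0,"wy": 0,"wz": 0,"grip": 0}
    - {"x": 0,"y": 0,"z": 3,"wx": 0,"wy": 0,"wz": 0,"grip": 0}
    - {"x": 0,"y": 0,"z": 3,"wx": 0,"wy": 0,"wz": 0,"grip": 0}

```text
time_s: 12.22
ee_pos: [0.5074, -0.137, 0.0387]
orientation: [[-0.993, -0.117, -0.0], [-0.117, 0.993, 0.0], [0.0, 0.0, -1.0]]
wrist_force: [-0.1, 0.0, -1.1]
width: 0.0107
grip_force: 58.7
```

Emit:
arm_command:
  series:
    - {"x": 0,"y": 0,"z": 0.2,"wx": 0,"wy": 0,"wz": 0,"grip": 0}
    - {"x": 0,"y": 0,"z": 0.4,"wx": 0,"wy": 0,"wz": 0,"grip": 0}
    - {"x": 0,"y": 0,"z": 0.6,"wx": 0,"wy": 0,"wz": 0,"grip": 0}
    - {"x": 0,"y": 0,"z": 0.8,"wx": 0,"wy": 0,"wz": 0,"grip": 0}
    - {"x": 0,"y": 0,"z": 1,"wx": 0,"wy": 0,"wz": 0,"grip": 0}
    - {"x": 0,"y": 0,"z": 1.2,"wx": 0,"wy": 0,"wz": 0,"grip": 0}
    - {"x": 0,"y": 0,"z": 1.4,"wx": 0,"wy": 0,"wz": 0,"grip": 0}
    - {"x": 0,"y": 0,"z": 1.5,"wx": 0,"wy": 0,"wz": 0,"grip": 0}
    - {"x": 0,"y": 0,"z": 1.5,"wx": 0,"wy": 0,"wz": 0,"grip": 0}
    - {"x": 0,"y": 0,"z": 1.5,"wx": 0,"wy": 0,"wz": 0,"grip": 0}

```text
time_s: 13.05
ee_pos: [0.5074, -0.1371, 0.0373]
orientation: [[-0.993, -0.117, 0.0], [-0.117, 0.993, -0.0], [-0.0, -0.0, -1.0]]
wrist_force: [-0.0, -1.0, -2.3]
width: 0.011
grip_force: 58.7
```

```bash
python3 - <<'E'
from h import *
q,d=capture('scene'); P=pts('scene',d); cv2.imwrite('pics/sc6.png',q)
cv2.imwrite('pics/v6.png',cv2.resize(q[150:270,220:340],None,fx=5,fy=5,interpolation=cv2.INTER_CUBIC))
go([.5075,-.137,.0356],6.7)
X=P[(abs(P[...,0]-.507)<.09)&(abs(P[...,1]+.135)<.06)&(q.min(2)>60)]
h,e=np.histogram(X[:,2],np.arange(0,.06,.004)); print(dict(zip(e.round(3).tolist(),h.tolist())))
E
```

```text
t 13.1 pos [ 0.5074 -0.1371  0.0373] ang -173.29 F [ 1.1 -0.1 -2.5] w 0.0111 tilt [-0.      0.0001  0.    ]
shift mm [-0.1  0.1  1.7] wz 0.0002
{0.0: 20, 0.004: 73, 0.008: 256, 0.012: 470, 0.016: 92, 0.02: 84, 0.024: 229, 0.028: 360, 0.032: 8, 0.036: 8, 0.04: 11, 0.044: 15, 0.048: 13, 0.052: 18}
```

View pics/v6.png

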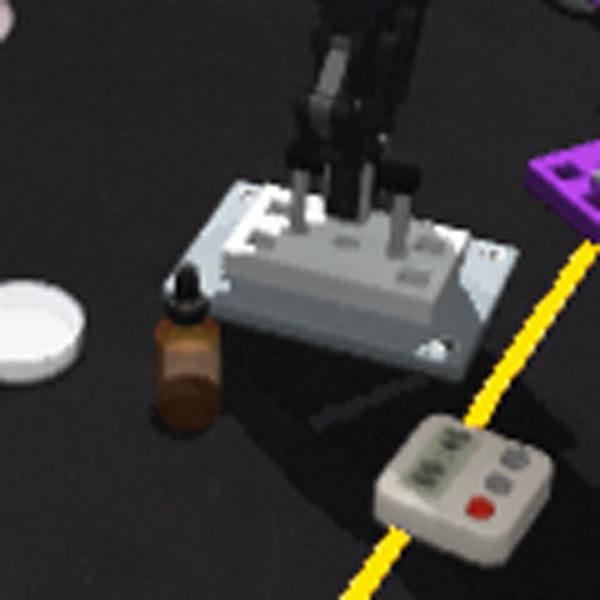

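The carrier sits level and square just above the stage, its top at about 0.028 against 0.026 seated, with the pin freely in the hole. I'll lower it the last 1.5 mm until contact.

Emit:
arm_command:
  series:
    - {"x": 0,"y": 0,"z": 0.2,"wx": 0,"wy": 0,"wz": 0,"grip": 0}
    - {"x": 0,"y": 0,"z": 0.4,"wx": 0,"wy": 0,"wz": 0,"grip": 0}
    - {"x": 0,"y": 0,"z": 0.6,"wx": 0,"wy": 0,"wz": 0,"grip": 0}
    - {"x": 0,"y": 0,"z": 0.8,"wx": 0,"wy": 0,"wz": 0,"grip": 0}
    - {"x": 0,"y": 0,"z": 1,"wx": 0,"wy": 0,"wz": 0,"grip": 0}
    - {"x": 0,"y": 0,"z": 1.2,"wx": 0,"wy": 0,"wz": 0,"grip": 0}
    - {"x": 0,"y": 0,"z": 1.4,"wx": 0,"wy": 0,"wz": 0,"grip": 0}
    - {"x": 0,"y": 0,"z": 1.5,"wx": 0,"wy": 0,"wz": 0,"grip": 0}
    - {"x": 0,"y": 0,"z": 1.5,"wx": 0,"wy": 0,"wz": 0,"grip": 0}
    - {"x": 0,"y": 0,"z": 1.5,"wx": 0,"wy": 0,"wz": 0,"grip": 0}

```text
time_s: 13.93
ee_pos: [0.5074, -0.1371, 0.0358]
orientation: [[-0.993, -0.117, 0.0], [-0.117, 0.993, -0.0], [-0.0, -0.0, -1.0]]
wrist_force: [-1.2, -0.2, -3.2]
width: 0.011
grip_force: 58.7
```

Emit:
arm_command:
  series:
    - {"x": 0,"y": 0,"z": 0.1,"wx": 0,"wy": 0,"wz": 0,"grip": 0}
    - {"x": 0,"y": 0,"z": 0.2,"wx": 0,"wy": 0,"wz": 0,"grip": 0}
    - {"x": 0,"y": 0,"z": 0.3,"wx": 0,"wy": 0,"wz": 0,"grip": 0}
    - {"x": 0,"y": 0,"z": 0.4,"wx": 0,"wy": 0,"wz": 0,"grip": 0}
    - {"x": 0,"y": 0,"z": 0.5,"wx": 0,"wy": 0,"wz": 0,"grip": 0}
    - {"x": 0,"y": 0,"z": 0.5,"wx": 0,"wy": 0,"wz": 0,"grip": 0}
    - {"x": 0,"y": 0,"z": 0.5,"wx": 0,"wy": 0,"wz": 0,"grip": 0}
    - {"x": 0,"y": 0,"z": 0.5,"wx": 0,"wy": 0,"wz": 0,"grip": 0}
    - {"x": 0,"y": 0,"z": 0.5,"wx": 0,"wy": 0,"wz": 0,"grip": 0}
    - {"x": 0,"y": 0,"z": 0.5,"wx": 0,"wy": 0,"wz": 0,"grip": 0}

```text
time_s: 14.77
ee_pos: [0.5074, -0.137, 0.0355]
orientation: [[-0.993, -0.117, 0.0], [-0.117, 0.993, 0.0], [-0.0, 0.0, -1.0]]
wrist_force: [-2.7, 3.0, 5.5]
width: 0.011
grip_force: 59.8
```

Contact came at 0.0355, just where it should seat (0.0356), with light force. Releasing and backing straight up.

Emit:
arm_command:
  series:
    - {"x": 0,"y": 0,"z": 0,"wx": 0,"wy": 0,"wz": 0,"grip": 0.5}
    - {"x": 0,"y": 0,"z": 0,"wx": 0,"wy": 0,"wz": 0,"grip": 0.5}
    - {"x": 0,"y": 0,"z": 0,"wx": 0,"wy": 0,"wz": 0,"grip": 0.5}
    - {"x": 0,"y": 0,"z": 0,"wx": 0,"wy": 0,"wz": 0,"grip": 0.5}
    - {"x": 0,"y": 0,"z": 0,"wx": 0,"wy": 0,"wz": 0,"grip": 0.5}
    - {"x": 0,"y": 0,"z": 0,"wx": 0,"wy": 0,"wz": 0,"grip": 0.5}
    - {"x": 0,"y": 0,"z": -10,"wx": 0,"wy": 0,"wz": 0,"grip": 0.5}
    - {"x": 0,"y": 0,"z": -30,"wx": 0,"wy": 0,"wz": 0,"grip": 0.5}
    - {"x": 0,"y": 0,"z": -55,"wx": 0,"wy": 0,"wz": 0,"grip": 0.5}
    - {"x": 0,"y": 0,"z": -80,"wx": 0,"wy": 0,"wz": 0,"grip": 0.5}

```text
time_s: 15.6
ee_pos: [0.5072, -0.137, 0.1168]
orientation: [[-0.993, -0.117, -0.0], [-0.117, 0.993, 0.0], [0.0, 0.0, -1.0]]
wrist_force: [0.2, -0.2, 0.2]
width: 0.0428
grip_force: 0.0
```

Emit:
arm_command:
  series:
    - {"x": 0,"y": 0,"z": -20,"wx": 0,"wy": 0,"wz": 0,"grip": 0.5}
    - {"x": 0,"y": 0,"z": -30,"wx": 0,"wy": 0,"wz": 0,"grip": 0.5}
    - {"x": 0,"y": 0,"z": -35,"wx": 0,"wy": 0,"wz": 0,"grip": 0.5}
    - {"x": 0,"y": 0,"z": -35,"wx": 0,"wy": 0,"wz": 0,"grip": 0.5}
    - {"x": 0,"y": 0,"z": -35,"wx": 0,"wy": 0,"wz": 0,"grip": 0.5}
    - {"x": 0,"y": 0,"z": -35,"wx": 0,"wy": 0,"wz": 0,"grip": 0.5}
    - {"x": 0,"y": 0,"z": -35,"wx": 0,"wy": 0,"wz": 0,"grip": 0.5}
    - {"x": 0,"y": 0,"z": -35,"wx": 0,"wy": 0,"wz": 0,"grip": 0.5}
    - {"x": 0,"y": 0,"z": -35,"wx": 0,"wy": 0,"wz": 0,"grip": 0.5}
    - {"x": 0,"y": 0,"z": -35,"wx": 0,"wy": 0,"wz": 0,"grip": 0.5}

```text
time_s: 16.43
ee_pos: [0.5073, -0.1371, 0.15]
orientation: [[-0.993, -0.117, -0.0], [-0.117, 0.993, 0.0], [0.0, 0.0, -1.0]]
wrist_force: [-0.8, 0.3, 0.6]
width: 0.0427
grip_force: 0.0
```

```bash
python3 - <<'E'
from h import *
q,d=capture('scene'); P=pts('scene',d)
cv2.imwrite('pics/v7.png',cv2.resize(q[150:270,220:340],None,fx=5,fy=5,interpolation=cv2.INTER_CUBIC))
m=(abs(P[...,0]-.507)<.06)&(abs(P[...,1]+.137)<.035)&(abs(P[...,2]-.027)<.008)&(q.min(2)>60)
X=P[m]; X=X[X[:,2]>.022]; A=np.c_[X[:,:2],np.ones(len(X))]; c=np.linalg.lstsq(A,X[:,2],rcond=None)[0]
print('top z',np.median(X[:,2]).round(4),'slopes',c[:2].round(3),'rect',rect('scene',m,.026)); print(sense()['ee_pos'])
E
```

```text
top z 0.0265 slopes [ 0.002 -0.007] rect [ 507.8 -132.1  106.5   70.7    5.9]
[ 0.50736156 -0.13705406  0.15011125]
```

View pics/v7.png

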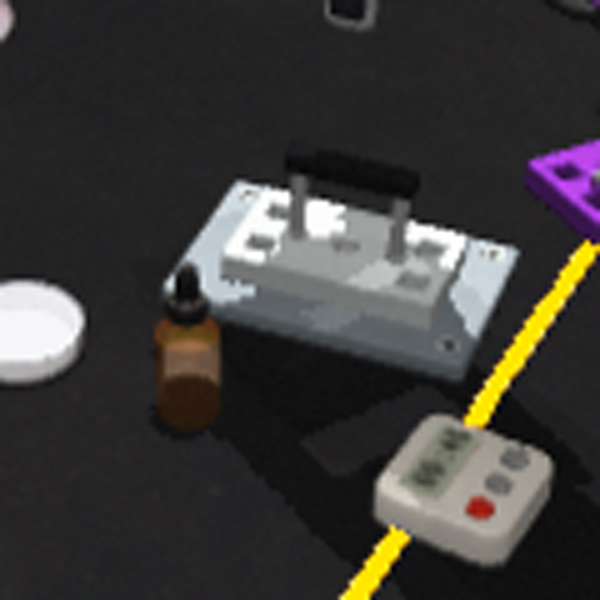

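The carrier lies flat and square on the stage (crop 340,255), its top at 0.0265. The gripper is clear and the bystanders haven't moved. Handing in.

```bash
python3 -c "
from rig import close_job
print(close_job())"
```

```text
the job is handed in; nothing more can be done
None
```

The carrier is seated over the pin, flat and square on the stage, and released; the job was handed in at about 16.5 s with no verdict returned (the hole was lowered straight onto the pin seen in the images, so no nudge along the slot was needed).

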